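# Load two test cassettes into a spring magazine

## Task

Load both white test cassettes, window side up, one after the other into the aluminium spring magazine: press each one down at the open mouth, slide it in lengthwise under the lips, and push it fully home against the back wall, so that the two lie stacked flat, held by the spring under the lips. Take care not to knock the other things on the bench about, and let go of everything at the end.

Things in the scene. Friction and masses are not known exactly. Their poses are not given: they have to be found in the camera images.
- cassette_a: Test cassette, a plain white plastic block 70 x 24 x 9 mm (long, wide, thick; about 30 g), lying flat with its grey result window and round sample well up. Origin: centre of its underside; x along its 70 mm length, y across, z up out of its window face. Identical to the other cassette; it lies at one of four places on the worktop.
- cassette_b: Test cassette, a plain white plastic block 70 x 24 x 9 mm (long, wide, thick; about 30 g), lying flat with its grey result window and round sample well up. Origin: centre of its underside; x along its 70 mm length, y across, z up out of its window face. Identical to the other cassette; it lies at one of four places on the worktop.
- magazine: Fixed aluminium magazine, 56 mm high, on a steel base plate 124 x 70 x 6 mm. Origin: centre of the channel, on the worktop; x runs along the channel from the open mouth (near end) to the closed back wall, z up. Channel inside 72 mm long (x -36 to +36 mm), 26.5 mm wide, walls 6 mm. Side walls begin at x = -25 mm with rounded noses: fingers beside a cassette must stop short of them.
- lips (a point): Middle of the gap between the front ends of the two lips (magazine x = -24 mm, y = 0), at the height of their undersides (52 mm above the worktop). Each lip overhangs the channel by 5 mm, is 4 mm thick and runs along its side wall from here to the back wall. Nearer than this the channel is open above: there the follower, or the cassette inside, is pressed down.
- sill (a point): Top of the sill's inner edge (magazine x = -36 mm, y = 0), 40.5 mm above the worktop, 11.5 mm below the lips' undersides. The sill, 20 mm wide, x -42 to -36 mm, closes the mouth below (all else there ends at 32 mm, leaving room for fingertips). A cassette enters lengthwise over it, far end pressed down; resting on it, it has 2.5 mm free under the lips. One inside passes down behind the sill only if fully home.
- home (a point): Where the centre of a cassette's underside lies when it is home (against the back wall; magazine x = +1 mm, y = 0) and lifted by the spring against the lips: 43 mm above the worktop. A second cassette takes this place and holds the first 9 mm lower. As the side walls keep fingers out, the last part of the way is pushed from the cassette's near end. Room for three.
- follower (a joint): How far (m) the flat spring-loaded follower plate in the channel is pressed down: 0 = empty, its top level with the lips' undersides; about 0.009 with one cassette held under the lips, 0.018 with two; stop at 0.032. It stays level. The spring pushes up with about 3 N at 0 and 60 N/m more as it goes down.
- petri: Bystander: round petri dish, 57 mm across, 15 mm high, lying flat among the cassettes; origin centre of its underside.
- cup_small: Bystander: small specimen cup with a ribbed screw lid, 41 mm across, 39 mm high, upright among the cassettes; origin centre of its underside.
- forceps: Bystander: steel forceps, 125 mm long, 15 mm wide, 9 mm high, lying flat on the right; origin at mid-length, underside.

How it is judged:
By the outcome, as a careful person would: the job done as asked, in the order asked, and still so for the second after the job is handed in, with the robot touching nothing.
It also fails if it takes over 69 s, if anything falls off the work surface, if the arm or the gripper's body presses on something with over 40 N, if the wrist force passes 120 N, or if a joint passes its speed limit or range.

## Robot

A 6-joint arm with a two-finger parallel gripper is mounted at the origin on a cart in front of the work surface, level with it; the furniture and walls round the work are solid. World frame = base frame: x ahead of the robot, y to its left, z up, the work surface at z = 0. Lengths are in m, angles in rad, forces in N, time in s.
With the tool pointing down it reaches from about 0.325 to 0.85 m from the base axis. Payload 15.5 kg.
Tool frame: the origin (TCP) lies midway between the tips of the shut fingers; the grasp point (between the pads) lies 19 mm behind it; z points along the fingers, y is the line along which they close (so a half turn about z gives the same grasp; the last joint's range is limited). The gripper opens to 91 mm and grips with 3 to 60 N. Pads are 32 mm wide; open, the fingers measure 118 mm over their backs; the gripper's body (76 mm by 178 mm) begins 60 mm behind the grasp point.
Start: joints at [-1.226, 0.494, 1.345, -0, 1.302, -0.096], TCP at [0.266, -0.566, 0.214] pointing down, gripper open.
Joint ranges: [-2.91, 2.91], [-0.82, 2.16], [0.22, 2.67], [-1.22, 4.37], [0.12, 2.79], [-3.08, 3.08]. Speed limits (rad/s): [1.89, 1.89, 2.57, 3.01, 3.01, 3.01].

## Interface

Orientations are given as [roll, pitch, yaw] about the fixed x, y, z axes, in that order (R = Rz(yaw) Ry(pitch) Rx(roll)).
In Python, from workcell import env gives the robot as it stands.
- The arm moves only by the tool send_rows, never from a script. Its argument "deltas" is a list of rows, each an object with "slide": the shift along the world's x, y, z in cm, a list of three; "twist": the turn, a rotation vector about the world's x, y, z in rad, a list of three; "grip": the finger opening in cm, from 0 to 9.12. A call has 1 to 12 rows; each row shifts and turns the commanded pose from where the row before left it; what a row does not reach is not made up. A row lasts 1/10 s, in which the tool goes at most 50 mm and 8.59 degrees, less where a joint would pass 70% of its speed; a pose out of reach is approached as far as the arm can. A call with a gripper value outside its range is refused whole. The fingers move at their own pace and stop on an object; "squeeze" is the grip in N (left out, the last holds). Time passes only in rows, so rows that do not move let the fingers close. It gives the time, the measured TCP pose, the force, the opening and the grip force at its end, in the units of the state.
- env.get_obs(): the state, without advancing time (a new reading comes with each control period).
- env.read_camera(name): name is "side" or "top" or "wrist"; returns a dict with "color" (384x512x3 uint8, blue, green, red), "z_map" (384x512 float32, m along the optical axis (not along the pixel's ray), 0 where there is no reading), "fx", "fy", "cx", "cy" (pixels), "cam_to_world" (4x4, takes a point from camera to world coordinates); the wrist camera has in their place "mount" (4x4, takes a point from camera to tool coordinates, whose origin is the TCP and whose axes are the flange's). Camera axes: x right, y down, z forward; pixel columns grow to the right and rows downward; lengths in m; the calibration is good to about 2 mm. A picture is of the moment at which its call begins: read the wrist's pose just before it.
- env.finish_job(): hands the job in; it is judged then, once.
The state is a dict: "clock": time; "joint_pos": joint angles; "joint_vel": joint speeds; "joint_efforts": joint torques, N m; "tcp_pos": TCP position; "orientation": TCP orientation; "force": force on the tool from outside, world axes, zero at the start; "torque": the same for the moment, N m; "width": finger opening in m; "grasp_force": force on a finger pad.
Only numpy, scipy, OpenCV 4.12 (cv2) and the standard library are available. Lean on these libraries where they do the work, as an engineer would, in place of code of your own. Each camera call takes 0.05 s, during which the arm holds its last target. There are 200 camera calls.

## Working session

There is one attempt and no reset: what is moved stays moved. The work goes in short steps, Python scripts to look and compute and a tool call to move; the robot and the scene stay as the last step left them, time stands still between calls to the robot, and variables do not carry over. Pictures are saved under pics/ and viewed, at most 10 in all, crops included, and the job is handed in when it is done.

Besides the shell and the picture viewer there is one more tool, called after "Request:" by a JSON object that holds its "fn" and its "kwargs". send_rows: Moves the arm, as the interface text tells. Its arguments: {"type":"object","properties":{"deltas":{"type":"array"},"squeeze":{"type":"number"}},"required":["deltas"]}

```bash
mkdir -p pics; ls
cat > h.py <<'E'
import numpy as np, cv2
from workcell import env
def world(c, u, v, z=None):
    T=np.array(c["cam_to_world"]); d=T[:3,:3]@np.array([(u-c["cx"])/c["fx"],(v-c["cy"])/c["fy"],1.])
    o=T[:3,3]
    return o+d*((z-o[2])/d[2])
def cloud(c):
    T=np.array(c["cam_to_world"]); Z=c["z_map"]; v,u=np.indices(Z.shape)
    P=np.stack([(u-c["cx"])/c["fx"]*Z,(v-c["cy"])/c["fy"]*Z,Z],-1)
    return P@T[:3,:3].T+T[:3,3]
E
python3 - <<'E'
from h import *
for n in("top","side"):
    c=env.read_camera(n); cv2.imwrite(f"pics/{n}0.png",c["color"]); np.savez(f"{n}0.npz",**c)
    print(n,c["fx"],np.round(c["cam_to_world"],3).tolist(), (c["z_map"]>0).mean())
o=env.get_obs(); print({k:np.round(v,3).tolist() for k,v in o.items()})
E
```

```text
pics
top 483.4251010225549 [[-0.021, -0.988, 0.153, 0.288], [-1.0, 0.019, -0.012, -0.117], [0.009, -0.154, -0.988, 1.507], [0.0, 0.0, 0.0, 1.0]] 0.9960225423177084
side 355.00038314037494 [[0.974, -0.113, 0.198, 0.339], [-0.226, -0.574, 0.787, -0.898], [0.025, -0.811, -0.584, 0.621], [0.0, 0.0, 0.0, 1.0]] 0.9954325358072916
{'clock': 0.1, 'joint_pos': [-1.227, 0.494, 1.346, 0.0, 1.302, -0.096], 'joint_vel': [0.0, -0.001, -0.003, 0.0, 0.001, -0.001], 'joint_efforts': [-0.001, -88.024, -38.254, 0.071, 0.048, -0.0], 'tcp_pos': [0.266, -0.565, 0.213], 'orientation': [-3.14, -0.0, 0.44], 'force': [1.051, 0.407, -0.18], 'torque': [0.058, -0.033, 0.037], 'grasp_force': 0.0, 'width': 0.091}
```

View pics/top0.png

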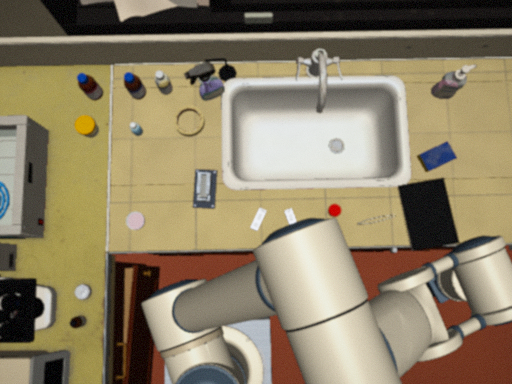

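View pics/side0.png

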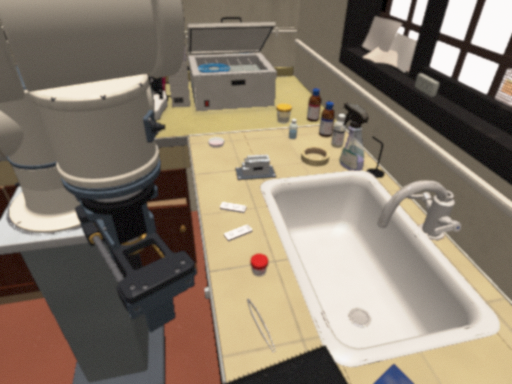

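The top view shows the cassettes at about (258,218) and (290,215), the magazine at (205,188), the cup at (334,210), the petri dish at (135,220) and the forceps at (378,219).

Run:
```python
from h import *
ims=[]
for n,box in(("top",(180,155,310,245)),("side",(210,140,300,250))):
    c=dict(np.load(f"{n}0.npz")); im=c["color"]; x0,y0,x1,y1=box
    m=(im.min(2)>175)&(np.ptp(im.astype(int),axis=2)<45)
    mm=np.zeros(m.shape,np.uint8); mm[y0:y1,x0:x1]=m[y0:y1,x0:x1]*255
    for k in cv2.findContours(mm,cv2.RETR_EXTERNAL,cv2.CHAIN_APPROX_NONE)[0]:
        if cv2.contourArea(k)<40: continue
        w=np.array([world(c,p[0][0],p[0][1],.009)[:2] for p in k],np.float32)
        r=cv2.minAreaRect(w); print(n,cv2.boundingRect(k),np.round(r[0],4),np.round(r[1],4),r[2])
    if n=="top":
        P=cloud(c); Q=P[165:215,185:225].reshape(-1,3); 
        for lo,hi in((.048,.07),(.003,.01)):
            q=Q[(Q[:,2]>lo)&(Q[:,2]<hi)]; print(lo,len(q),[np.round(t,4) for t in cv2.minAreaRect(q[:,:2].astype(np.float32))],np.median(q[:,2]))
    ims.append(cv2.resize(im[y0:y1,x0:x1],None,fx=4,fy=4,interpolation=cv2.INTER_CUBIC))
h=max(i.shape[0] for i in ims); W=np.zeros((h,sum(i.shape[1] for i in ims),3),np.uint8);x=0
for i in ims: W[:i.shape[0],x:x+i.shape[1]]=i; x+=i.shape[1]
W=cv2.resize(W,None,fx=.9,fy=.9); cv2.imwrite("pics/crop1.png",W); print(W.shape)
```

```text
top (275, 227, 35, 18) [ 0.4003 -0.237 ] [0.106  0.0527] 88.83472442626953
top (284, 208, 12, 16) [ 0.4618 -0.2326] [0.0464 0.0262] 20.075397491455078
top (250, 208, 16, 23) [ 0.4547 -0.1325] [0.0263 0.0709] 64.55921936035156
top (222, 155, 88, 35) [ 0.6029 -0.1597] [0.2767 0.1097] 88.92970275878906
0.048 275 [array([0.5593, 0.0331]), array([0.0392, 0.0784]), np.float64(86.1755)] 0.05340485391419003
0.003 443 [array([0.552 , 0.0337]), array([0.1239, 0.1566]), np.float64(89.965)] 0.005342408149798361
side (224, 225, 28, 14) [ 0.4519 -0.234 ] [0.0713 0.0269] 19.040422439575195
side (220, 202, 26, 9) [ 0.4568 -0.1298] [0.0272 0.0708] 63.88747787475586
side (260, 176, 40, 74) [ 0.5802 -0.1567] [0.3264 0.1165] 71.71749114990234
(396, 792, 3)
```

View pics/crop1.png

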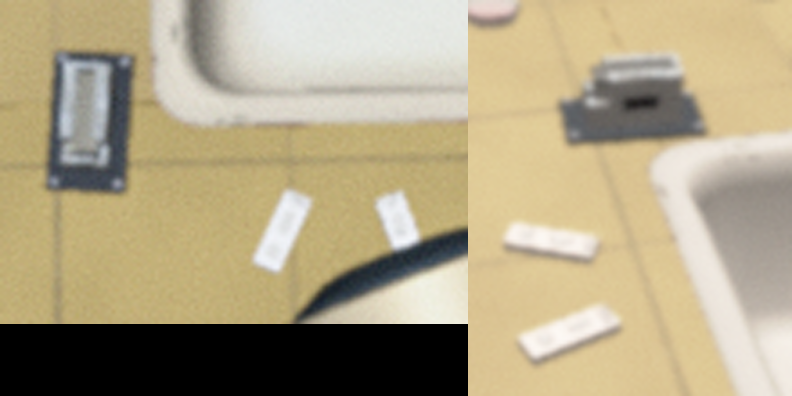

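Both views agree: cassette 1 is at about (0.456,-0.131) with its long axis at -26°, and cassette 2 is at (0.452,-0.234) with its axis at +19.5°. The magazine is near (0.555,0.033), with its mouth towards the robot. I'll move closer for a wrist view.

Request:
{"fn": "send_rows", "kwargs": {"deltas": [{"slide":[1.3,3.8,0.5],"twist":[0,0,-0.04],"grip":5},{"slide":[1.3,3.8,0.5],"twist":[0,0,-0.04],"grip":5},{"slide":[1.3,3.8,0.5],"twist":[0,0,-0.04],"grip":5},{"slide":[1.3,3.8,0.5],"twist":[0,0,-0.04],"grip":5},{"slide":[1.3,3.8,0.5],"twist":[0,0,-0.04],"grip":5},{"slide":[1.3,3.8,0.5],"twist":[0,0,-0.04],"grip":5},{"slide":[1.3,3.8,0.5],"twist":[0,0,-0.04],"grip":5},{"slide":[1.3,3.8,0.5],"twist":[0,0,-0.04],"grip":5},{"slide":[1.3,3.8,0.5],"twist":[0,0,-0.04],"grip":5},{"slide":[1.3,3.8,0.5],"twist":[0,0,-0.04],"grip":5},{"slide":[1.3,3.8,0],"twist":[0,0,-0.04],"grip":5},{"slide":[0,0,0],"twist":[0,0,0],"grip":5}]}}

```text
clock: 1.3
tcp_pos: [0.4097, -0.1438, 0.264]
orientation: [-3.141, -0.0, 0.002]
force: [-0.1, -0.5, -0.5]
width: 0.0498
grasp_force: 0.0
```

```bash
cat >> h.py <<'E'
from scipy.spatial.transform import Rotation as R
def wrist(tag=None):
    o=env.get_obs(); c=env.read_camera("wrist")
    T=np.eye(4); T[:3,:3]=R.from_euler("xyz",o["orientation"]).as_matrix(); T[:3,3]=o["tcp_pos"]
    c["cam_to_world"]=T@np.array(c["mount"])
    if tag: cv2.imwrite(f"pics/{tag}.png",c["color"]); np.savez(f"{tag}.npz",**c)
    return c,o
E
python3 - <<'E'
from h import *
c,o=wrist("w1"); print(np.round(c["mount"],3).tolist(),o["tcp_pos"],o["orientation"],c["fx"],(c["z_map"]>0).mean())
E
```

```text
[[0.0, -0.959, -0.284, 0.08], [1.0, 0.0, -0.0, -0.001], [0.0, -0.284, 0.959, -0.172], [0.0, 0.0, 0.0, 1.0]] [ 0.40970342 -0.1437704   0.26395587] [-3.14050313e+00 -9.33359537e-05  2.03393978e-03] 339.3892180074184 0.9962056477864584
```

View pics/w1.png

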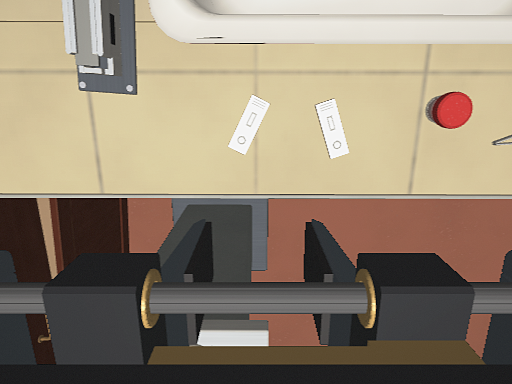

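Both cassettes are visible, at (249,125) and (332,128). The magazine's mouth is at (100,75) and the cup at (452,110). I'll measure the cassettes from this view, then look at the magazine.

Request:
{"fn": "send_rows", "kwargs": {"deltas": [{"slide":[0.5,3,0],"twist":[0,0,0],"grip":5},{"slide":[0.5,4,0],"twist":[0,0,0],"grip":5},{"slide":[0.5,4,0],"twist":[0,0,0],"grip":5},{"slide":[0.5,4,0],"twist":[0,0,0],"grip":5},{"slide":[0,3,0],"twist":[0,0,0],"grip":5},{"slide":[0,0,0],"twist":[0,0,0],"grip":5}]}}

```text
clock: 1.95
tcp_pos: [0.4289, 0.0343, 0.2637]
orientation: [-3.141, 0.001, 0.002]
force: [0.0, -0.6, 0.1]
width: 0.0499
grasp_force: 0.0
```

```bash
cat >> h.py <<'E'
def rects(c,z,box,lo=200):
    im=c["color"]; x0,y0,x1,y1=box; m=np.zeros(im.shape[:2],np.uint8)
    m[y0:y1,x0:x1]=((im.min(2)>lo)[y0:y1,x0:x1])*255
    for k in cv2.findContours(m,cv2.RETR_EXTERNAL,cv2.CHAIN_APPROX_NONE)[0]:
        if cv2.contourArea(k)<200: continue
        w=np.array([world(c,p[0][0],p[0][1],z)[:2] for p in k],np.float32)
        r=cv2.minAreaRect(w); print(cv2.boundingRect(k),np.round(r[0],4),np.round(r[1],4),round(r[2],1))
E
python3 - <<'E'
from h import *
c=dict(np.load("w1.npz")); rects(c,.009,(200,80,400,170))
c,o=wrist("w2"); print(o["tcp_pos"],o["orientation"])
P=cloud(c); Q=P[:190].reshape(-1,3); s=(abs(Q[:,1]-.033)<.06)&(abs(Q[:,0]-.55)<.1)
for lo,hi in((.05,.065),(.038,.043),(.003,.009)):
    q=Q[s&(Q[:,2]>lo)&(Q[:,2]<hi)]; r=cv2.minAreaRect(q[:,:2].astype(np.float32)); print(lo,len(q),[np.round(t,4) for t in r],np.median(q[:,2]), q[:,:2].min(0),q[:,:2].max(0))
cv2.imwrite("pics/w2c.png",cv2.resize(c["color"][:200,130:380],None,fx=3,fy=3,interpolation=cv2.INTER_CUBIC))
E
```

```text
(316, 99, 33, 60) [ 0.4508 -0.2347] [0.0697 0.0245] 19.1
(228, 95, 42, 60) [ 0.4553 -0.1304] [0.0245 0.0699] 63.8
[0.42893103 0.03433292 0.26372549] [-3.14107508e+00  5.16261100e-04  2.39775921e-03]
0.05 2893 [array([0.5591, 0.0362]), array([0.0385, 0.0771]), np.float64(86.0111)] 0.0564316293368215 [0.52020655 0.01460886] [0.59877076 0.05639369]
0.038 97 [array([0.5228, 0.0371]), array([0.0331, 0.0185]), np.float64(86.1616)] 0.04140236764771338 [0.5132077  0.02000475] [0.53303367 0.05303589]
0.003 3384 [array([0.5315, 0.0328]), array([0.1186, 0.1629]), np.float64(89.4701)] 0.007273287422674302 [ 0.45037041 -0.02690409] [0.61331908 0.09243551]
```

View pics/w2c.png

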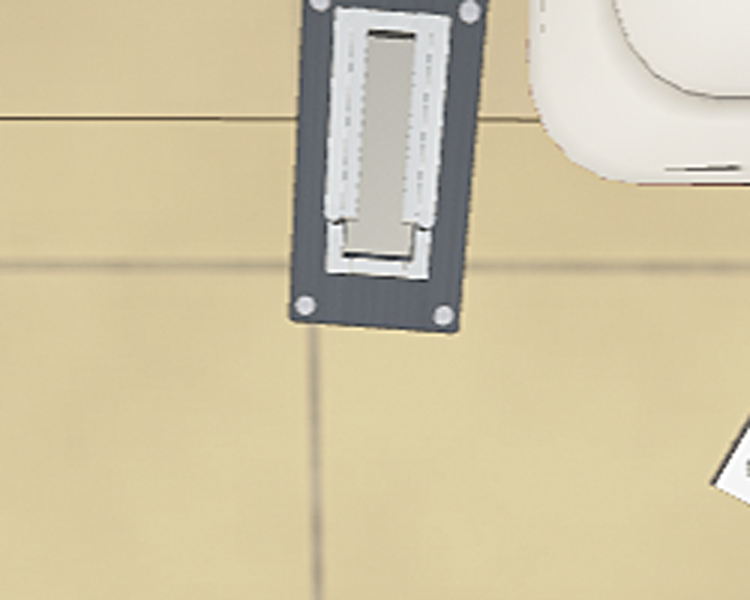

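The magazine's yaw is -4.0° and its centre is at about (0.5556,0.0364). The crop shows the sill at (380,265) and the follower in the channel. I'm going to cassette 1, with the grasp 17 mm behind its centre.

Request:
{"fn": "send_rows", "kwargs": {"deltas": [{"slide":[0.2,-2.6,-2.5],"twist":[0,0,-0.07],"grip":4.5},{"slide":[0.2,-2.6,-2.5],"twist":[0,0,-0.07],"grip":4.5},{"slide":[0.2,-2.6,-2.5],"twist":[0,0,-0.07],"grip":4.5},{"slide":[0.2,-2.6,-2.5],"twist":[0,0,-0.07],"grip":4.5},{"slide":[0.2,-2.6,-2.5],"twist":[0,0,-0.07],"grip":4.5},{"slide":[0.1,-2.7,-2.5],"twist":[0,0,-0.07],"grip":4.5},{"slide":[0,0,-2.5],"twist":[0,0,-0.04],"grip":4.5},{"slide":[0,0,-2.4],"twist":[0,0,0],"grip":4.5},{"slide":[0,0,0],"twist":[0,0,0],"grip":4.5},{"slide":[0,0,0],"twist":[0,0,0],"grip":4.5}]}}

```text
clock: 3.0
tcp_pos: [0.4397, -0.1254, 0.0651]
orientation: [3.141, 0.001, -0.461]
force: [-0.2, 0.4, -0.1]
width: 0.045
grasp_force: 0.0
```

Run:
```python
from h import *
c,o=wrist("w3"); print(o["tcp_pos"],o["orientation"],np.round(o["joint_pos"],2))
rects(c,.009,(100,0,400,384))
```

```text
[ 0.43974006 -0.1254392   0.06512155] [ 3.14140868e+00  9.46220821e-04 -4.60960759e-01] [-0.41  0.49  1.91 -0.    0.74  1.62]
(237, 141, 36, 97) [ 0.4553 -0.1303] [0.0238 0.0695] 63.8
(352, 78, 48, 80) [ 0.4602 -0.2315] [0.049  0.0235] 18.9
(100, 0, 165, 102) [ 0.5633 -0.1279] [0.0202 0.1207] 0.2
(141, 0, 52, 18) [ 0.5809 -0.1339] [0.0306 0.0092] 63.6
```

Request:
{"fn": "send_rows", "kwargs": {"deltas": [{"slide":[0,0.25,-2],"twist":[0,0,0.004],"grip":4.5},{"slide":[0,0,-2],"twist":[0,0,0],"grip":4.5},{"slide":[0,0,-1.2],"twist":[0,0,0],"grip":4.5},{"slide":[0,0,-0.9],"twist":[0,0,0],"grip":4.5},{"slide":[0,0,0],"twist":[0,0,0],"grip":4.5},{"slide":[0,0,0],"twist":[0,0,0],"grip":4.5}]}}

```text
clock: 3.65
tcp_pos: [0.4405, -0.1222, 0.0046]
orientation: [-3.142, -0.001, -0.456]
force: [0.7, -0.2, -0.1]
width: 0.0454
grasp_force: 0.0
```

Request:
{"fn": "send_rows", "kwargs": {"deltas": [{"slide":[0,0,-0.3],"twist":[0,0,0],"grip":4.5},{"slide":[0,0,0],"twist":[0,0,0],"grip":3},{"slide":[0,0,0],"twist":[0,0,0],"grip":2.2},{"slide":[0,0,0],"twist":[0,0,0],"grip":1.5},{"slide":[0,0,0],"twist":[0,0,0],"grip":1.5},{"slide":[0,0,0],"twist":[0,0,0],"grip":1.5},{"slide":[0,0,0],"twist":[0,0,0],"grip":1.5}], "squeeze": 50}}

```text
clock: 4.35
tcp_pos: [0.4402, -0.1221, 0.0011]
orientation: [3.142, -0.0, -0.456]
force: [-0.6, -0.8, 6.3]
width: 0.0233
grasp_force: 50.0
```

Request:
{"fn": "send_rows", "kwargs": {"deltas": [{"slide":[0,0,2],"twist":[0,0,0],"grip":1.5},{"slide":[0,0,3],"twist":[0,0,0],"grip":1.5},{"slide":[0,0,3],"twist":[0,0,0],"grip":1.5},{"slide":[0.5,3,1],"twist":[0,0,0.06],"grip":1.5},{"slide":[0.5,3,0],"twist":[0,0,0.07],"grip":1.5},{"slide":[0.5,3,0],"twist":[0,0,0.07],"grip":1.5},{"slide":[0.5,3,0],"twist":[0,0,0.07],"grip":1.5},{"slide":[0.5,3,0],"twist":[0,0,0.07],"grip":1.5},{"slide":[0.2,1.4,0],"twist":[0,0,0.046],"grip":1.5},{"slide":[0,0,0],"twist":[0,0,0],"grip":1.5},{"slide":[0,0,0],"twist":[0,0,0],"grip":1.5}]}}

```text
clock: 5.45
tcp_pos: [0.4669, 0.0419, 0.0908]
orientation: [3.141, 0.0, -0.071]
force: [0.1, 0.0, -0.2]
width: 0.0234
grasp_force: 50.0
```

Run:
```python
from h import *
c,o=wrist("w4"); print(o["tcp_pos"],o["orientation"])
z=o["tcp_pos"][2]-.001+.009; rects(c,z,(150,0,360,384))
P=cloud(c); Q=P[:250].reshape(-1,3); s=(abs(Q[:,1]-.033)<.06)&(Q[:,0]>.5)&(Q[:,0]<.62)
q=Q[s&(Q[:,2]>.05)&(Q[:,2]<.062)]; r=cv2.minAreaRect(q[:,:2].astype(np.float32)); print(len(q),[np.round(t,4) for t in r],np.median(q[:,2]))
q=Q[s&(Q[:,2]>.07)]; print(len(q))
cv2.imwrite("pics/w4c.png",c["color"])
```

```text
[0.46689231 0.04187746 0.09081871] [ 3.14144725e+00  3.13310697e-04 -7.05712009e-02]
(234, 156, 49, 126) [0.4846 0.0413] [0.0238 0.0685] 86.0
(342, 0, 18, 63) [ 0.5709 -0.0057] [0.0256 0.0074] 0.8
(274, 0, 20, 147) [0.5541 0.0251] [0.0079 0.0628] 86.0
(225, 0, 51, 147) [0.5552 0.0406] [0.0216 0.0633] 84.4
9019 [array([0.5587, 0.0359]), array([0.0386, 0.0761]), np.float64(86.011)] 0.056488049911329274
2522
```

View pics/w4c.png

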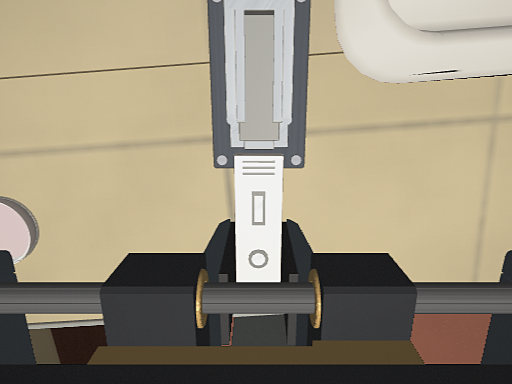

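The cassette sits straight in the grip with its centre at (258,220). It is aligned with the channel to 0.2 mm laterally and to 0.1° in yaw. I'll move the nose over the follower and press down slightly nose-low.

Request:
{"fn": "send_rows", "kwargs": {"deltas": [{"slide":[0.78,-0.07,-1],"twist":[0.001,0.015,0],"grip":1.5},{"slide":[0,0,-1.5],"twist":[0.001,0.015,0],"grip":1.5},{"slide":[0,0,-0.5],"twist":[0,0,0],"grip":1.5},{"slide":[0,0,-0.4],"twist":[0,0,0],"grip":1.5},{"slide":[0,0,-0.4],"twist":[0,0,0],"grip":1.5},{"slide":[0,0,-0.4],"twist":[0,0,0],"grip":1.5},{"slide":[0,0,-0.3],"twist":[0,0,0],"grip":1.5},{"slide":[0,0,-0.2],"twist":[0,0,0],"grip":1.5},{"slide":[0,0,0],"twist":[0,0,0],"grip":1.5},{"slide":[0,0,0],"twist":[0,0,0],"grip":1.5}], "squeeze": 60}}

```text
clock: 6.5
tcp_pos: [0.4749, 0.0413, 0.044]
orientation: [3.141, 0.03, -0.07]
force: [-2.2, -1.2, 4.7]
width: 0.0229
grasp_force: 60.0
```

```bash
cat >> h.py <<'E'
def near():
    c,o=wrist(); P=cloud(c); im=c["color"]; n=np.array([.9976,-.0698]); t=np.array([.0698,.9976]); M=np.array([.5552,.0362])
    d=P[...,:2]-M; x=d@n; y=d@t; 
    print(np.round(o["tcp_pos"],4),np.round(o["orientation"],3),np.round(o["force"],1))
    for a in range(-90,44,6):
        s=(abs(y)<.006)&(x>a/1000)&(x<(a+6)/1000)&(P[...,2]>.02)&(P[...,2]<.07)
        if s.sum()>5: print(a+3,round(float(np.median(P[...,2][s]))*1000,1),end="; ")
    return c
E
python3 -c "
from h import *
near()"
```

```text
[0.4749 0.0413 0.044 ] [ 3.141  0.03  -0.07 ] [-2.2 -1.2  4.7]
-87 53.6; -81 53.6; -75 53.1; -69 52.9; -63 52.9; -57 52.8; -51 52.8; -45 52.3; -39 52.1; -33 52.1; -27 44.2; -21 43.0; -15 43.0; -9 43.1; -3 43.0; 3 43.0; 9 43.0; 15 42.9; 21 43.0; 27 43.1; 33 43.0; 39 51.3;
```

The follower is down at about 42.6 mm and the cassette's nose top is at about 51.7 mm, so I'll go 0.8 mm lower and slide in.

Request:
{"fn": "send_rows", "kwargs": {"deltas": [{"slide":[0,0,-0.08],"twist":[0,0,0],"grip":1.5},{"slide":[0.2,-0.014,0],"twist":[0,0,0],"grip":1.5},{"slide":[0.2,-0.014,0],"twist":[0,0,0],"grip":1.5},{"slide":[0.2,-0.014,0],"twist":[0,0,0],"grip":1.5},{"slide":[0.2,-0.014,0],"twist":[0,0,0],"grip":1.5},{"slide":[0.2,-0.014,0],"twist":[0,0,0],"grip":1.5},{"slide":[0,0,0],"twist":[0,0,0],"grip":1.5}]}}

```text
clock: 7.25
tcp_pos: [0.4854, 0.0405, 0.0431]
orientation: [3.141, 0.029, -0.07]
force: [-0.3, 0.4, 2.4]
width: 0.0232
grasp_force: 60.0
```

```bash
python3 -c "
from h import *
near()"
```

```text
[0.4854 0.0405 0.0431] [ 3.141  0.029 -0.07 ] [-0.3  0.4  2.4]
-87 52.7; -81 52.5; -75 52.8; -69 52.7; -63 52.2; -57 52.0; -51 52.0; -45 51.9; -39 51.8; -33 51.4; -27 51.3; -21 51.2; -15 42.5; -9 42.1; -3 42.1; 3 42.2; 9 42.2; 15 42.1; 21 42.1; 27 42.2; 33 42.1; 39 57.0; 45 56.8;
```

Request:
{"fn": "send_rows", "kwargs": {"deltas": [{"slide":[0.3,-0.021,0],"twist":[0,0,0],"grip":1.5},{"slide":[0.4,-0.028,0],"twist":[0,0,0],"grip":1.5},{"slide":[0.4,-0.028,0],"twist":[0,0,0],"grip":1.5},{"slide":[0.4,-0.028,0],"twist":[0,0,0],"grip":1.5},{"slide":[0.4,-0.028,0],"twist":[0,0,0],"grip":1.5},{"slide":[0.4,-0.028,0],"twist":[0,0,0],"grip":1.5},{"slide":[0,0,0],"twist":[0,0,0],"grip":1.5}]}}

```text
clock: 8.0
tcp_pos: [0.5089, 0.0389, 0.0432]
orientation: [3.141, 0.029, -0.07]
force: [1.7, 0.3, 2.6]
width: 0.0235
grasp_force: 60.0
```

```bash
python3 -c "
from h import *
near()"
```

```text
[0.5089 0.0389 0.0432] [ 3.141  0.029 -0.07 ] [1.7 0.3 2.6]
-63 52.7; -57 52.6; -51 52.8; -45 52.6; -39 52.2; -33 52.0; -27 52.2; -21 52.1; -15 51.9; -9 51.5; -3 51.3; 3 51.2; 9 42.6; 15 42.3; 21 42.1; 27 42.2; 33 42.3; 39 57.3;
```

Request:
{"fn": "send_rows", "kwargs": {"deltas": [{"slide":[0,0,0],"twist":[0,0,0],"grip":4},{"slide":[0,0,0],"twist":[0,0,0],"grip":4},{"slide":[0,0,0],"twist":[0,0,0],"grip":4},{"slide":[0,0,1],"twist":[0,0,0],"grip":4},{"slide":[0,0,2],"twist":[0,-0.015,0],"grip":4},{"slide":[-2,0.14,0],"twist":[-0.002,-0.014,0],"grip":3},{"slide":[-2.5,0.18,0],"twist":[0,0,0],"grip":1},{"slide":[0,0,0],"twist":[0,0,0],"grip":0},{"slide":[0,0,0],"twist":[0,0,0],"grip":0},{"slide":[0,0,0],"twist":[0,0,0],"grip":0}], "squeeze": 20}}

```text
clock: 9.05
tcp_pos: [0.4641, 0.0421, 0.0735]
orientation: [3.142, -0.0, -0.07]
force: [0.2, -0.8, 0.0]
width: 0.003
grasp_force: 0.0
```

```bash
python3 -c "
from h import *
c=near(); cv2.imwrite('pics/w5.png',c['color'])"
```

```text
[0.4641 0.0421 0.0735] [ 3.142 -0.    -0.07 ] [ 0.2 -0.8  0. ]
-63 53.2; -57 53.4; -51 53.7; -45 53.6; -39 53.4; -33 53.3; -27 53.5; -21 53.7; -15 53.6; -9 53.5; -3 53.3; 3 53.4; 9 44.4; 15 44.4; 21 44.4; 27 44.5; 33 44.4; 39 44.6;
```

View pics/w5.png

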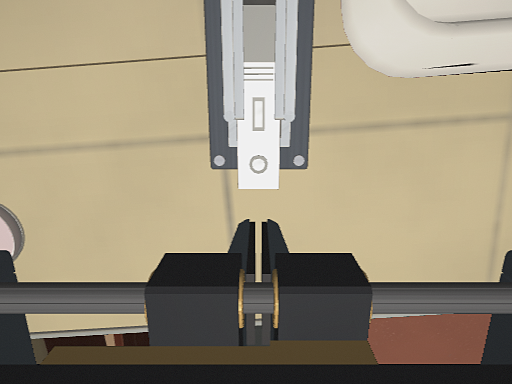

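The cassette is held flat under the lips, with its near end at (258,188). I'll lower the closed fingers and push on the near end.

Request:
{"fn": "send_rows", "kwargs": {"deltas": [{"slide":[0,0,-1.4],"twist":[0,0,0],"grip":0},{"slide":[0,0.05,-1.4],"twist":[0,0,0],"grip":0},{"slide":[0.4,-0.028,0],"twist":[0,0,0],"grip":0},{"slide":[0.4,-0.028,0],"twist":[0,0,0],"grip":0},{"slide":[0.4,-0.028,0],"twist":[0,0,0],"grip":0},{"slide":[0.4,-0.028,0],"twist":[0,0,0],"grip":0},{"slide":[0.4,-0.028,0],"twist":[0,0,0],"grip":0},{"slide":[0.4,-0.028,0],"twist":[0,0,0],"grip":0},{"slide":[0.4,-0.028,0],"twist":[0,0,0],"grip":0},{"slide":[0.4,-0.028,0],"twist":[0,0,0],"grip":0},{"slide":[0.4,-0.028,0],"twist":[0,0,0],"grip":0},{"slide":[0,0,0],"twist":[0,0,0],"grip":0}]}}

```text
clock: 10.3
tcp_pos: [0.4998, 0.0401, 0.0452]
orientation: [3.142, -0.0, -0.07]
force: [0.7, -0.1, 0.4]
width: 0.0007
grasp_force: 0.0
```

```bash
python3 -c "
from h import *
near()"
```

```text
[0.4998 0.0401 0.0452] [ 3.142 -0.    -0.07 ] [ 0.7 -0.1  0.4]
-39 58.5; -33 53.3; -27 53.6; -21 53.6; -15 53.3; -9 53.4; -3 53.4; 3 53.6; 9 53.6; 15 53.4; 21 53.4; 27 53.4; 33 44.8; 39 57.2; 45 56.8;
```

Request:
{"fn": "send_rows", "kwargs": {"deltas": [{"slide":[0.2,-0.014,0],"twist":[0,0,0],"grip":0},{"slide":[0.1,-0.007,0],"twist":[0,0,0],"grip":0},{"slide":[0.1,-0.007,0],"twist":[0,0,0],"grip":0},{"slide":[0.05,-0.003,0],"twist":[0,0,0],"grip":0},{"slide":[0,0,0],"twist":[0,0,0],"grip":0}]}}

```text
clock: 10.85
tcp_pos: [0.5033, 0.0398, 0.0451]
orientation: [3.142, 0.001, -0.07]
force: [-2.4, -0.3, 0.9]
width: 0.0005
grasp_force: 1.4
```

Request:
{"fn": "send_rows", "kwargs": {"deltas": [{"slide":[0.05,-0.004,0],"twist":[0,0,0],"grip":0},{"slide":[0.05,-0.003,0],"twist":[0,0,0],"grip":0},{"slide":[0,0,0],"twist":[0,0,0],"grip":0},{"slide":[0,0,0],"twist":[0,0,0],"grip":0}]}}

```text
clock: 11.25
tcp_pos: [0.5044, 0.0398, 0.0451]
orientation: [3.141, 0.001, -0.07]
force: [-3.3, 0.4, 0.2]
width: 0.0005
grasp_force: 1.6
```

```bash
python3 -c "
from h import *
near()"
```

```text
[0.5044 0.0398 0.0451] [ 3.141e+00  1.000e-03 -7.000e-02] [-3.3  0.4  0.2]
-39 41.7; -33 56.1; -27 53.3; -21 53.7; -15 53.6; -9 53.4; -3 53.4; 3 53.6; 9 53.5; 15 53.6; 21 53.4; 27 53.5; 33 53.4; 39 57.3; 45 57.0;
```

Request:
{"fn": "send_rows", "kwargs": {"deltas": [{"slide":[0.1,-0.007,0],"twist":[0,0,0],"grip":0},{"slide":[0.05,-0.003,0],"twist":[0,0,0],"grip":0},{"slide":[0,0,0],"twist":[0,0,0],"grip":0},{"slide":[0,0,0],"twist":[0,0,0],"grip":0}]}}

```text
clock: 11.7
tcp_pos: [0.5048, 0.0397, 0.0449]
orientation: [3.141, 0.003, -0.07]
force: [-7.5, 0.3, 3.3]
width: 0.0004
grasp_force: 3.9
```

Request:
{"fn": "send_rows", "kwargs": {"deltas": [{"slide":[0.1,-0.007,0],"twist":[0,0,0],"grip":0},{"slide":[0.1,-0.007,0],"twist":[0,0,0],"grip":0},{"slide":[0,0,0],"twist":[0,0,0],"grip":0},{"slide":[0,0,0],"twist":[0,0,0],"grip":0}]}}

```text
clock: 12.1
tcp_pos: [0.5049, 0.0397, 0.0445]
orientation: [3.141, 0.007, -0.07]
force: [-14.1, 0.5, 3.6]
width: 0.0003
grasp_force: 7.2
```

The cassette is firmly home: the push stalled at the expected position with 14 N. I'll back off and go above cassette 2.

Request:
{"fn": "send_rows", "kwargs": {"deltas": [{"slide":[-1,0.07,0],"twist":[0,0,0],"grip":0},{"slide":[-1.5,0.1,0],"twist":[0,0,0],"grip":0},{"slide":[0,0,2],"twist":[0,0,0],"grip":0},{"slide":[0,0,2],"twist":[0,0,0],"grip":1},{"slide":[-0.7,-4,2],"twist":[0,0,0.05],"grip":4.5},{"slide":[-0.7,-4,0],"twist":[0,0,0.06],"grip":4.5},{"slide":[-0.7,-4,0],"twist":[0,0,0.06],"grip":4.5},{"slide":[-0.7,-4,0],"twist":[0,0,0.06],"grip":4.5},{"slide":[-0.7,-4,0],"twist":[0,0,0.06],"grip":4.5},{"slide":[-0.7,-4,0],"twist":[0,0,0.06],"grip":4.5},{"slide":[-0.7,-4,-2],"twist":[0,0,0.053],"grip":4.5},{"slide":[0,0,0],"twist":[0,0,0],"grip":4.5}]}}

```text
clock: 13.3
tcp_pos: [0.4335, -0.2431, 0.084]
orientation: [3.14, 0.0, 0.331]
force: [0.1, 0.9, 0.2]
width: 0.0452
grasp_force: 0.0
```

Request:
{"fn": "send_rows", "kwargs": {"deltas": [{"slide":[0,0,-2],"twist":[0,0,0],"grip":4.5},{"slide":[0,0,0],"twist":[0,0,0],"grip":4.5},{"slide":[0,0,0],"twist":[0,0,0],"grip":4.5}]}}

```text
clock: 13.6
tcp_pos: [0.434, -0.2383, 0.0654]
orientation: [-3.141, 0.001, 0.333]
force: [0.3, 0.1, 0.3]
width: 0.0453
grasp_force: 0.0
```

Run:
```python
from h import *
c,o=wrist("w6"); print(o["tcp_pos"],o["orientation"],np.round(o["joint_pos"],2))
rects(c,.009,(180,0,330,300))
```

```text
[ 0.43399321 -0.23834901  0.06540198] [-3.14146158e+00  1.06884280e-03  3.33021798e-01] [-0.62  0.53  1.82 -0.    0.79  0.62]
(245, 141, 36, 96) [ 0.4507 -0.2346] [0.0689 0.0239] 18.7
(220, 0, 110, 43) [ 0.5626 -0.2068] [0.0192 0.0706] 1.6
```

Request:
{"fn": "send_rows", "kwargs": {"deltas": [{"slide":[0,-0.2,-2],"twist":[0,0,-0.003],"grip":4.5},{"slide":[0,0,-2],"twist":[0,0,0],"grip":4.5},{"slide":[0,0,-1.3],"twist":[0,0,0],"grip":4.5},{"slide":[0,0,-0.8],"twist":[0,0,0],"grip":4.5},{"slide":[0,0,-0.2],"twist":[0,0,0],"grip":4.5},{"slide":[0,0,0],"twist":[0,0,0],"grip":3},{"slide":[0,0,0],"twist":[0,0,0],"grip":2.2},{"slide":[0,0,0],"twist":[0,0,0],"grip":1.5},{"slide":[0,0,0],"twist":[0,0,0],"grip":1.5},{"slide":[0,0,0],"twist":[0,0,0],"grip":1.5},{"slide":[0,0,0],"twist":[0,0,0],"grip":1.5}], "squeeze": 60}}

```text
clock: 14.75
tcp_pos: [0.4342, -0.241, 0.0027]
orientation: [3.141, 0.0, 0.33]
force: [0.5, 0.9, 7.8]
width: 0.0232
grasp_force: 60.0
```

Request:
{"fn": "send_rows", "kwargs": {"deltas": [{"slide":[0,0,2],"twist":[0,0,0],"grip":1.5},{"slide":[0,0,3.5],"twist":[0,0,0],"grip":1.5},{"slide":[0,0,3.5],"twist":[0,0,0],"grip":1.5},{"slide":[0.4,3.5,0],"twist":[0,0,-0.05],"grip":1.5},{"slide":[0.4,3.5,0],"twist":[0,0,-0.05],"grip":1.5},{"slide":[0.4,3.5,0],"twist":[0,0,-0.05],"grip":1.5},{"slide":[0.4,3.5,0],"twist":[0,0,-0.05],"grip":1.5},{"slide":[0.4,3.5,0],"twist":[0,0,-0.05],"grip":1.5},{"slide":[0.4,3.5,0],"twist":[0,0,-0.05],"grip":1.5},{"slide":[0.4,3.5,0],"twist":[0,0,-0.05],"grip":1.5},{"slide":[0.4,3.5,0],"twist":[0,0,-0.05],"grip":1.5},{"slide":[0,0.2,0],"twist":[0,0,0],"grip":1.5}]}}

```text
clock: 15.95
tcp_pos: [0.466, 0.0443, 0.0924]
orientation: [-3.141, 0.0, -0.069]
force: [-0.0, -1.0, -0.7]
width: 0.0234
grasp_force: 60.0
```

Request:
{"fn": "send_rows", "kwargs": {"deltas": [{"slide":[0,0,0],"twist":[0,0,0],"grip":1.5},{"slide":[0,0,0],"twist":[0,0,0],"grip":1.5}]}}

```text
clock: 16.15
tcp_pos: [0.4658, 0.0406, 0.0922]
orientation: [3.141, 0.001, -0.07]
force: [0.2, -0.4, -0.7]
width: 0.0234
grasp_force: 60.0
```

Run:
```python
from h import *
c,o=wrist("w7"); print(o["tcp_pos"],o["orientation"])
z=o["tcp_pos"][2]-.0025+.009; rects(c,z,(200,0,310,384))
near()
```

```text
[0.46578648 0.04060196 0.09217861] [ 3.14138687e+00  1.04595603e-03 -6.99178140e-02]
(234, 156, 49, 126) [0.4829 0.0401] [0.0238 0.0693] 86.2
(223, 0, 68, 145) [0.5544 0.0358] [0.0299 0.0624] 86.0
[0.4658 0.0404 0.0922] [ 3.141e+00  1.000e-03 -7.100e-02] [-0.7 -0.4  0.1]
-39 41.7; -33 53.1; -27 53.3; -21 53.7; -15 53.6; -9 53.3; -3 53.3; 3 53.7; 9 53.6; 15 53.6; 21 53.5; 27 53.5; 33 53.5; 39 57.1;
```

Lateral error is -1.2 mm, so I'll shift by that, move to the mouth and press down.

Request:
{"fn": "send_rows", "kwargs": {"deltas": [{"slide":[0.97,0.05,-1],"twist":[0.001,0.015,0],"grip":1.5},{"slide":[0,0,-1.5],"twist":[0.001,0.015,0],"grip":1.5},{"slide":[0,0,-0.5],"twist":[0,0,0],"grip":1.5},{"slide":[0,0,-0.4],"twist":[0,0,0],"grip":1.5},{"slide":[0,0,-0.4],"twist":[0,0,0],"grip":1.5},{"slide":[0,0,-0.4],"twist":[0,0,0],"grip":1.5},{"slide":[0,0,-0.3],"twist":[0,0,0],"grip":1.5},{"slide":[0,0,-0.2],"twist":[0,0,0],"grip":1.5},{"slide":[0,0,0],"twist":[0,0,0],"grip":1.5},{"slide":[0,0,0],"twist":[0,0,0],"grip":1.5}]}}

```text
clock: 17.25
tcp_pos: [0.4756, 0.0417, 0.0452]
orientation: [3.141, 0.031, -0.07]
force: [-2.9, -0.8, 3.8]
width: 0.0233
grasp_force: 60.0
```

```bash
python3 -c "
from h import *
c=near(); cv2.imwrite('pics/w8.png',c['color'])"
```

```text
[0.4756 0.0417 0.0452] [ 3.141  0.031 -0.07 ] [-2.9 -0.8  3.8]
-87 53.1; -81 53.1; -75 52.7; -69 52.5; -63 52.5; -57 52.4; -51 52.3; -45 52.0; -39 51.7; -33 51.7; -27 45.6; -21 42.9; -15 42.7; -9 42.5; -3 42.5; 3 42.7; 9 42.7; 15 42.8; 21 42.6; 27 42.6; 33 42.6; 39 55.9;
```

View pics/w8.png

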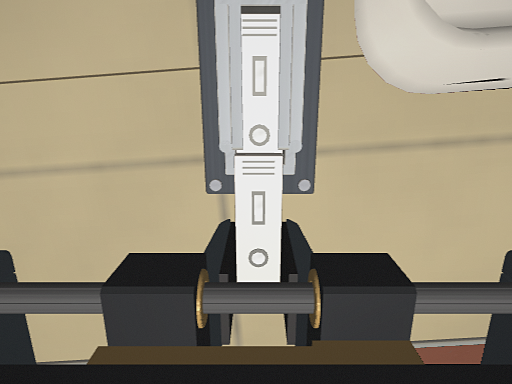

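Cassette 1 is down and level, still home, with its well at (260,134). Cassette 2's nose is over it at (260,155) and centred. I'll go 0.5 mm lower and slide in.

Request:
{"fn": "send_rows", "kwargs": {"deltas": [{"slide":[0,0,-0.05],"twist":[0,0,0],"grip":1.5},{"slide":[0.2,-0.014,0],"twist":[0,0,0],"grip":1.5},{"slide":[0.2,-0.014,0],"twist":[0,0,0],"grip":1.5},{"slide":[0.2,-0.014,0],"twist":[0,0,0],"grip":1.5},{"slide":[0.2,-0.014,0],"twist":[0,0,0],"grip":1.5},{"slide":[0.2,-0.014,0],"twist":[0,0,0],"grip":1.5},{"slide":[0,0,0],"twist":[0,0,0],"grip":1.5}]}}

```text
clock: 18.0
tcp_pos: [0.4861, 0.041, 0.0446]
orientation: [3.141, 0.03, -0.07]
force: [-1.1, -0.3, 3.2]
width: 0.0231
grasp_force: 60.0
```

```bash
python3 -c "
from h import *
near()"
```

```text
[0.4861 0.041  0.0446] [ 3.141  0.03  -0.07 ] [-1.1 -0.3  3.2]
-87 52.4; -81 52.5; -75 52.6; -69 52.6; -63 52.1; -57 51.9; -51 51.9; -45 51.9; -39 51.7; -33 51.4; -27 51.3; -21 51.2; -15 42.7; -9 42.1; -3 42.1; 3 42.3; 9 42.4; 15 42.3; 21 42.1; 27 42.3; 33 42.2; 39 57.0;
```

Request:
{"fn": "send_rows", "kwargs": {"deltas": [{"slide":[0.25,-0.018,0],"twist":[0,0,0],"grip":1.5},{"slide":[0.4,-0.028,0],"twist":[0,0,0],"grip":1.5},{"slide":[0.4,-0.028,0],"twist":[0,0,0],"grip":1.5},{"slide":[0.4,-0.028,0],"twist":[0,0,0],"grip":1.5},{"slide":[0.4,-0.028,0],"twist":[0,0,0],"grip":1.5},{"slide":[0.4,-0.028,0],"twist":[0,0,0],"grip":1.5},{"slide":[0,0,0],"twist":[0,0,0],"grip":1.5}]}}

```text
clock: 18.75
tcp_pos: [0.5092, 0.0394, 0.0447]
orientation: [3.141, 0.03, -0.07]
force: [2.2, 0.6, 3.0]
width: 0.0229
grasp_force: 60.0
```

```bash
python3 -c "
from h import *
near()"
```

```text
[0.5092 0.0394 0.0447] [ 3.141  0.03  -0.07 ] [2.2 0.6 3. ]
-63 52.7; -57 52.5; -51 52.7; -45 52.5; -39 52.1; -33 51.9; -27 52.1; -21 51.9; -15 51.7; -9 51.5; -3 51.3; 3 51.2; 9 42.6; 15 42.4; 21 42.2; 27 42.2; 33 42.4; 39 57.4; 45 57.3;
```

Request:
{"fn": "send_rows", "kwargs": {"deltas": [{"slide":[0,0,0],"twist":[0,0,0],"grip":4},{"slide":[0,0,0],"twist":[0,0,0],"grip":4},{"slide":[0,0,0],"twist":[0,0,0],"grip":4},{"slide":[0,0,1],"twist":[0,0,0],"grip":4},{"slide":[0,0,2],"twist":[0,-0.015,0],"grip":4},{"slide":[-2,0.14,0],"twist":[-0.002,-0.015,0],"grip":3},{"slide":[-2.5,0.18,0],"twist":[0,0,0],"grip":1},{"slide":[0,0,0],"twist":[0,0,0],"grip":0},{"slide":[0,0,0],"twist":[0,0,0],"grip":0},{"slide":[0,0,0],"twist":[0,0,0],"grip":0}], "squeeze": 20}}

```text
clock: 19.8
tcp_pos: [0.4643, 0.0426, 0.075]
orientation: [3.142, -0.0, -0.07]
force: [-0.0, -0.4, 0.1]
width: 0.0025
grasp_force: 0.0
```

```bash
python3 -c "
from h import *
near()"
```

```text
[0.4643 0.0426 0.075 ] [ 3.142 -0.    -0.07 ] [-0.  -0.4  0.1]
-63 53.4; -57 53.4; -51 53.7; -45 53.6; -39 53.5; -33 53.4; -27 53.5; -21 53.6; -15 53.6; -9 53.3; -3 53.5; 3 53.5; 9 44.6; 15 44.6; 21 44.5; 27 44.5; 33 44.6; 39 47.2;
```

Request:
{"fn": "send_rows", "kwargs": {"deltas": [{"slide":[0,0,-1.5],"twist":[0,0,0],"grip":0},{"slide":[0,0,-1.4],"twist":[0,0,0],"grip":0},{"slide":[0.4,-0.028,0],"twist":[0,0,0],"grip":0},{"slide":[0.4,-0.028,0],"twist":[0,0,0],"grip":0},{"slide":[0.4,-0.028,0],"twist":[0,0,0],"grip":0},{"slide":[0.4,-0.028,0],"twist":[0,0,0],"grip":0},{"slide":[0.4,-0.028,0],"twist":[0,0,0],"grip":0},{"slide":[0.4,-0.028,0],"twist":[0,0,0],"grip":0},{"slide":[0.4,-0.028,0],"twist":[0,0,0],"grip":0},{"slide":[0.4,-0.028,0],"twist":[0,0,0],"grip":0},{"slide":[0.4,-0.028,0],"twist":[0,0,0],"grip":0},{"slide":[0,0,0],"twist":[0,0,0],"grip":0}]}}

```text
clock: 21.05
tcp_pos: [0.5, 0.0401, 0.0457]
orientation: [3.142, 0.0, -0.07]
force: [0.4, -0.3, 0.4]
width: 0.0003
grasp_force: 0.0
```

Request:
{"fn": "send_rows", "kwargs": {"deltas": [{"slide":[0.2,-0.014,0],"twist":[0,0,0],"grip":0},{"slide":[0.1,-0.007,0],"twist":[0,0,0],"grip":0},{"slide":[0.1,-0.007,0],"twist":[0,0,0],"grip":0},{"slide":[0.1,-0.007,0],"twist":[0,0,0],"grip":0},{"slide":[0.1,-0.007,0],"twist":[0,0,0],"grip":0},{"slide":[0.05,-0.003,0],"twist":[0,0,0],"grip":0},{"slide":[0,0,0],"twist":[0,0,0],"grip":0},{"slide":[0,0,0],"twist":[0,0,0],"grip":0}]}}

```text
clock: 21.85
tcp_pos: [0.5048, 0.0397, 0.0455]
orientation: [3.141, 0.003, -0.07]
force: [-6.2, 0.1, 3.5]
width: 0.0003
grasp_force: 3.2
```

Request:
{"fn": "send_rows", "kwargs": {"deltas": [{"slide":[0.1,-0.007,0],"twist":[0,0,0],"grip":0},{"slide":[0.1,-0.007,0],"twist":[0,0,0],"grip":0},{"slide":[0,0,0],"twist":[0,0,0],"grip":0},{"slide":[0,0,0],"twist":[0,0,0],"grip":0}]}}

```text
clock: 22.25
tcp_pos: [0.5049, 0.0397, 0.0451]
orientation: [3.141, 0.006, -0.07]
force: [-12.1, 1.3, 4.7]
width: 0.0007
grasp_force: 6.4
```

Request:
{"fn": "send_rows", "kwargs": {"deltas": [{"slide":[-1,0.07,0],"twist":[0,0,0],"grip":0},{"slide":[-2,0.14,0],"twist":[0,0,0],"grip":0},{"slide":[-1,0.07,0],"twist":[0,0,0],"grip":0},{"slide":[0,0,2],"twist":[0,0,0],"grip":0},{"slide":[0,0,3],"twist":[0,0,0],"grip":2},{"slide":[0,0,3],"twist":[0,0,0],"grip":5},{"slide":[0,0,0],"twist":[0,0,0],"grip":5},{"slide":[0,0,0],"twist":[0,0,0],"grip":5}]}}

```text
clock: 23.05
tcp_pos: [0.4682, 0.0423, 0.126]
orientation: [-3.142, -0.001, -0.07]
force: [-0.4, -0.4, -1.2]
width: 0.0295
grasp_force: 0.0
```

```bash
python3 -c "
from h import *
c=near(); cv2.imwrite('pics/w9.png',c['color']); s=env.read_camera('side')
cv2.imwrite('pics/f.png',np.hstack([cv2.resize(c['color'][:240,150:400],(400,384)),cv2.resize(s['color'][110:300,170:368],(400,384))]))"
```

```text
[0.4682 0.0423 0.126 ] [-3.142e+00 -1.000e-03 -7.000e-02] [-0.4 -0.4 -1.2]
-39 41.6; -33 52.9; -27 53.3; -21 53.7; -15 53.7; -9 53.4; -3 53.3; 3 53.6; 9 53.7; 15 53.6; 21 53.3; 27 53.4; 33 53.5; 39 57.3; 45 56.5;
```

View pics/f.png

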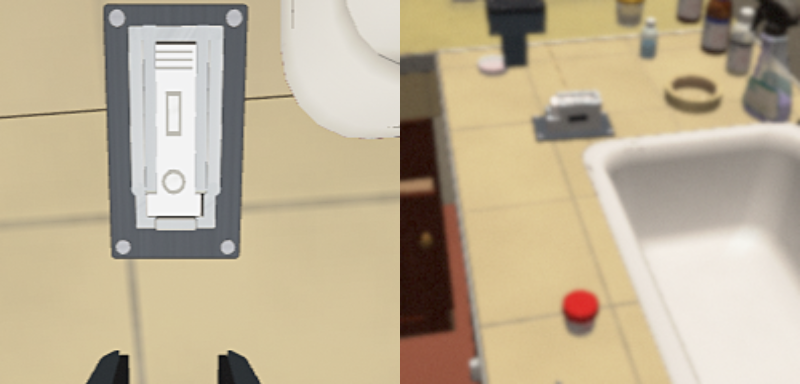

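The second cassette is home, flat under the lips with its window up (window at (174,113), near end just behind the sill). The bystanders are where they were, and the gripper is open and clear.

```bash
python3 -c "
from h import *
print(env.finish_job())"
```

```text
the job is handed in; nothing more can be done
None
```

Both cassettes are loaded window side up and pushed home in the magazine, stacked flat under the lips. The gripper is open and clear, and the job is handed in at about 23 s; the hand-in returned no verdict.

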